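# Stand the toppled card stand back up

## Task

Two card stands have toppled over on the open-day display table. Tip the taller one up on its foot until it stands upright by itself on its square base: keep its foot down on the table as you raise it, and keep hold of it until it is nearly upright. Leave the shorter stand lying where it is.

Things in the scene. Friction and masses are not known exactly. Their poses are not given: they have to be found in the camera images.
- tall_mid (a point): Taller card stand, 240 mm high, about 0.45 kg, loose: square dark steel base 100 x 100 x 8 mm, round aluminium post 20 mm thick up its middle, black square card clip 32 x 32 x 24 mm on the end. Point on the post's axis, 120 mm above the underside; z along the post from base to clip, x and y square to the base's sides. Starts lying, clip end roughly to the robot's right.
- tall_foot (a point): Centre of the underside of the taller stand's base, 120 mm from tall_mid along -z, same axes; the base's edges are 50 mm from it. Lying, the stand rests on its base's +x side and on the clip, the post dipping 8 degrees to the clip, its axis 22 mm above the table at 50 mm from the clip end. Upright on the table, this point is at height 0.
- short_mid (a point): Shorter card stand, same make and materials, 150 mm high, base 70 x 70 x 8 mm, loose, lying with its clip end roughly to the robot's right; to be left alone. Point on its post's axis, 75 mm above its underside; z along the post from base to clip. Which stand is on the robot's left and which on its right varies.
There are look-alikes about, which are no part of the job. Leave any red look-alike of the part that bears tall_mid alone.

How it is judged (in metres and radians):
At the end, for the whole second after the job is handed in: The taller stand stands by itself on its base on the table, at rest, its post within 0.1 rad (6 degrees) of vertical and its underside less than 12 mm above the table; the shorter stand lies within 30 mm of where it started (angle between tall_mid's own z axis and vertical below 0.1 rad and height (world z) of tall_foot below 0.012 m and height (world z) of tall_mid above 0.11 m and linear speed of tall below 0.02 m/s and distance of short_mid from where it was at the start of the episode below 0.03 m); the robot touches nothing.
It fails at once if the taller stand's foot is lifted off the table (centre of its underside more than 85 mm up; it starts at about 51 mm) (height (world z) of tall_foot above 0.085 m).
It fails at once if the taller stand is let go and falls while it still leans more than 25 degrees (angle between tall_mid's own z axis and vertical between 0.436 and 1.4 rad and angular speed of tall above 1.5 rad/s and contact force between the fingers and tall below 0.05 N).
It fails at once if the shorter stand is moved more than 30 mm (distance of short_mid from where it was at the start of the episode above 0.03 m).
It also fails if it takes over 38 s, if anything falls off the work surface, if the arm or the gripper's body presses on something with over 40 N, if the wrist force passes 120 N, or if a joint passes its speed limit or range.

## Robot

A 6-joint arm with a two-finger parallel gripper is mounted at the origin on the work surface. World frame = base frame: x ahead of the robot, y to its left, z up, the work surface at z = 0. Lengths are in m, angles in degrees, forces in N, time in s.
With the tool pointing down it reaches from about 0.275 to 0.85 m from the base axis. Payload 5.2 kg.
Tool frame: the origin (TCP) lies between the finger pads; the fingertips stand 22 mm ahead of it and the grasp point (between the pads) lies 3 mm ahead of it; z points along the fingers, y is the direction in which the jaws open and shut (so a half turn about z gives the same grasp; the last joint's range is limited). The gripper opens to 85 mm and grips with 20 to 120 N. Pads are 22 mm wide; open, the fingers measure 114 mm over their backs; the gripper's body (76 mm by 85 mm) begins 54 mm behind the grasp point. The pads swing forward as they close: fully open they stand 13 mm farther back than shut.
Start: joints at [52.437, 14.817, 87.949, -0, 77.235, -11.62], TCP at [0.241, 0.495, 0.253] pointing down, gripper open.
Joint ranges: [-179.93, 179.93], [-52.35, 119.4], [10.71, 147.94], [-69.91, 249.91], [12.55, 155.21], [-178.61, 178.61]. Speed limits (degrees/s): [147.25, 147.25, 180, 180, 180, 180].

## Interface

Orientations are given as a 3x3 rotation matrix whose columns are the frame's x, y, z axes.
In Python, from bench import robot gives the robot as it stands.
- The arm moves only by the shell command python3 -m pendant 'ROWS' [FORCE]. ROWS is JSON, a list of rows, each an object of numbers: "x", "y", "z": the shift along the tool's x, y, z in mm; "ax", "ay", "az": the turn, a rotation vector about the tool's x, y, z in degrees; "fingers": the opening, from -1 (shut) to 1 (fully open), so that 0 is half open. A call has 1 to 12 rows; each row is the pose to reach, as a shift and turn from the pose measured when the call began, along the tool's axes at that moment; what a row does not reach only later rows make up. A row lasts 1/8 s, in which the tool goes at most 62.5 mm and 10.7 degrees, less where a joint would pass 70% of its speed; a pose out of reach is approached as far as the arm can. A call with a gripper value outside its range is refused whole. The fingers move at their own pace and stop on an object; FORCE is the grip in N (left out, the last holds). Time passes only in rows, so rows that repeat a pose let the fingers close. It gives the time, the measured TCP pose, the force and the opening at its end, in the units of the state.
- robot.get_state(): the state, without advancing time (a new reading comes with each control period).
- robot.grab_frame(name): name is "scene" or "top" or "wrist"; returns a dict with "color" (480x640x3 uint8, red, green, blue), "fov_y" (degrees; the focal length in pixels is half the picture's height over the tangent of half this angle, whatever the lens; pixels are square), "cx", "cy" (the principal point, pixels), "eye" and "attitude" of the camera in the world; the wrist camera has in their place "T_tool_cam" (4x4, takes a point from camera to tool coordinates, whose origin is the TCP and whose axes are the flange's). Camera axes: x right, y up, looking along -z (the intrinsics and any distortion apply to the point x, -y, -z); pixel columns grow to the right and rows downward; lengths in m; the calibration is good to about 2 mm. A picture is of the moment at which its call begins: read the wrist's pose just before it. There is no depth.
- robot.sign_off(): hands the job in, once; it reports no verdict.
Trained networks look in the newest picture that a camera, given by its name, has taken for a name from the list of things; names that differ only in an ending like _2 or _b are one class to them, and where a whole thing is asked for, a point or a joint stands for the part that bears it (a point fixed in the world has none). Each returns a list of dicts, best first, with "confidence" (0 to 1); they miss things now and then, are a little off and sometimes report something else, mostly with a low value. They report only what shows in the picture. A call takes as long as a camera call. They do not tell look-alikes from the thing itself.
- robot.find_in(camera, label): "xyz" ([x, y, z] in m, in the coordinates of the camera as it stood for that picture, good to about 4 mm: the middle of the surface that is visible of it).
- robot.pinpoint(camera, label): "xyz" ([x, y, z] in m, in the coordinates of the camera as it stood for that picture, good to about 4 mm: a listed point, or the origin of a listed thing).
The state is a dict: "time_s": time; "joint_positions": joint angles; "qvel": joint speeds; "joint_torque": joint torques, N m; "ee_pos": TCP position; "tool_rot": TCP orientation; "ft_force": force on the tool from outside, world axes, zero at the start; "ft_torque": the same for the moment, N m; "grip_width": opening from 0.0 (shut) to 1.0 (fully open).
Only numpy, scipy, OpenCV 4.12 (cv2) and the standard library are available. Lean on these libraries where they do the work, as an engineer would, in place of code of your own. Each camera call takes 0.05 s, during which the arm holds its last target. There are 200 camera calls.

## Working session

There is one attempt and no reset: what is moved stays moved. The work goes in short steps, Python scripts to look and compute and a shell command to move; the robot and the scene stay as the last step left them, time stands still between calls to the robot, and variables do not carry over. Pictures are saved under pics/ and viewed, about 8 in all and at most 12, crops included, and the job is handed in when it is done.

```bash
mkdir -p pics; ls
cat > h.py <<'E'
import numpy as np, cv2
from bench import robot
def shot(cam,name=None):
    st=robot.get_state(); f=robot.grab_frame(cam)
    if name: cv2.imwrite('pics/'+name,cv2.cvtColor(f['color'],cv2.COLOR_RGB2BGR))
    if 'eye' in f:
        T=np.eye(4); T[:3,:3]=np.array(f['attitude']).reshape(3,3); T[:3,3]=f['eye']
    else:
        W=np.eye(4); W[:3,:3]=np.array(st['tool_rot']).reshape(3,3); W[:3,3]=st['ee_pos']
        T=W@np.array(f['T_tool_cam']).reshape(4,4)
    return f,T
def ray(f,T,u,v,h):
    F=240/np.tan(np.radians(f['fov_y']/2))
    d=T[:3,:3]@np.array([(u-f['cx'])/F,-(v-f['cy'])/F,-1]); o=T[:3,3]
    return o+d*(h-o[2])/d[2]
def proj(f,T,p):
    F=240/np.tan(np.radians(f['fov_y']/2))
    c=T[:3,:3].T@(np.array(p)-T[:3,3]); return f['cx']-F*c[0]/c[2], f['cy']+F*c[1]/c[2]
E
python3 - <<'E'
from h import *
np.set_printoptions(precision=4,suppress=True)
print(robot.get_state())
for c in ['top','scene']:
    f,T=shot(c,c+'0.png'); print(c,{k:v for k,v in f.items() if k!='color'})
    for l in ['tall_mid','tall_foot','short_mid']:
        for m in (robot.pinpoint,robot.find_in):
            for r in m(c,l):
                w=(T@np.append(r['xyz'],1))[:3]; print(l,m.__name__,r['confidence'],w,proj(f,T,w))
E
```

```text
pics
{'time_s': 0.0, 'joint_positions': array([ 52.4371,  14.8594,  88.0107,  -0.0003,  77.2332, -11.6189]), 'qvel': array([-0.009 , -0.0431,  0.0202,  0.0623,  0.0014, -0.0971]), 'joint_torque': array([  0.0023, -44.6014, -29.0581,  -0.0001,   0.0116,  -0.    ]), 'ee_pos': array([0.2403, 0.4942, 0.2525]), 'tool_rot': array([[-0.8992,  0.4375, -0.0011],
       [ 0.4375,  0.8992, -0.0014],
       [ 0.0004, -0.0018, -1.    ]]), 'ft_force': array([-0.135 , -0.5478, -0.2514]), 'ft_torque': array([ 0.0333, -0.0074,  0.0251]), 'grip_width': 1.0009483529629037}
top {'fov_y': 48.228975499223544, 'cx': 309.5522728628351, 'cy': 230.34297072107813, 'eye': array([ 0.4196, -0.0297,  1.0157]), 'attitude': array([[-0.0087,  0.9964, -0.0844],
       [-0.9999, -0.0091, -0.0045],
       [-0.0053,  0.0843,  0.9964]])}
tall_mid call 0.93 [ 0.3362 -0.3081  0.0307] (np.float64(466.1259595241846), np.float64(320.47476219819555))
tall_mid call 0.84 [0.47   0.1249 0.0329] (np.float64(227.89949730688133), np.float64(248.91775155135178))
tall_mid call 0.56 [ 0.3593 -0.3027  0.0383] (np.float64(463.929080748204
[... 1321 characters left out ...]
1917774768974), np.float64(317.55545049654097))
tall_foot call 0.95 [0.4942 0.2419 0.0517] (np.float64(434.18621015382985), np.float64(201.5950663776651))
tall_foot call 0.58 [ 0.454  -0.3277  0.0483] (np.float64(171.3420913012075), np.float64(319.2367824300754))
tall_foot call 0.66 [ 0.4541 -0.3167  0.045 ] (np.float64(177.83565967842102), np.float64(317.5081238934499))
tall_foot call 0.56 [0.4773 0.2061 0.0436] (np.float64(415.5258247325189), np.float64(207.23791984422462))
short_mid call 0.94 [ 0.5071 -0.1512  0.0285] (np.float64(278.63233057357434), np.float64(298.3467841717959))
short_mid call 0.96 [ 0.5136 -0.1356  0.0371] (np.float64(287.6840927253462), np.float64(293.30554831559635))
```

View pics/top0.png

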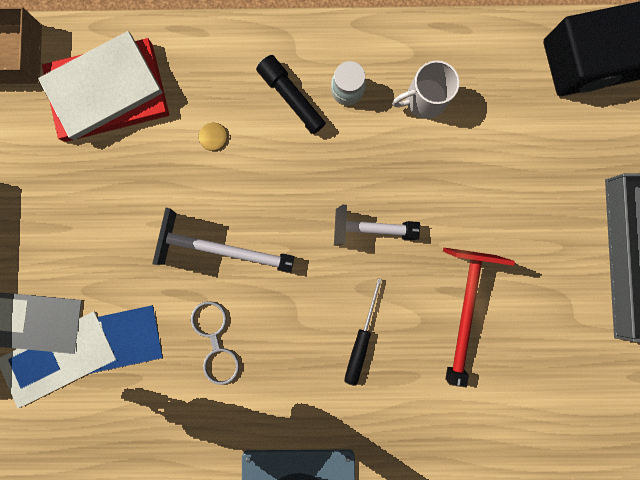

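View pics/scene0.png

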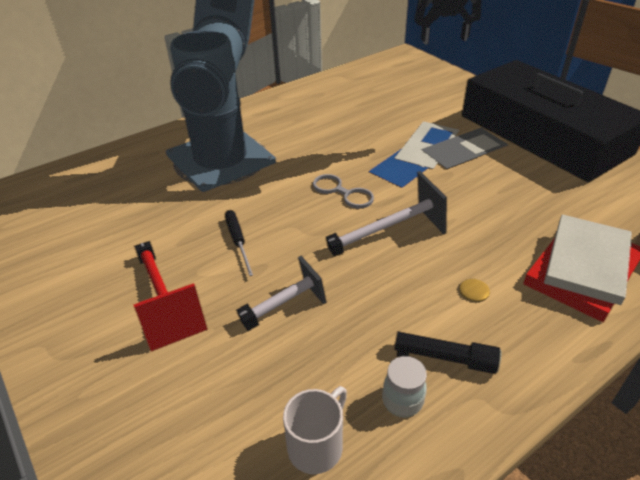

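Candidates in the top picture are:
- the silver-post stand at (225,250), with a base about 100 mm across
- the smaller silver-post stand at (378,228), which is short
- the red stand at (466,320), a look-alike
- the torch at (290,95), not a stand

I choose (225,250). Next I check that choice with a model overlay in a close crop.

```bash
cat > mod.py <<'E'
from h import *
foot=np.array([.4925,.2422]); mid=np.array([.4682,.1235])
def axes(yawd,phi):
    d=np.array([*yawd,0.]); z=np.array([0,0,1.])
    a=np.cos(phi)*d+np.sin(phi)*z; n=np.sin(phi)*d-np.cos(phi)*z
    return a,n,np.cross(a,n)
def wire(foot3,a,n,s):
    P=lambda h,u,v: foot3+h*a+u*n+v*s
    sq=lambda h,r:[P(h,r*i,r*j) for i,j in((1,1),(1,-1),(-1,-1),(-1,1))]
    return [sq(0,.05),sq(.008,.05),sq(.216,.016),sq(.24,.016),[P(.008,0,.01),P(.216,0,.01)],[P(.008,0,-.01),P(.216,0,-.01)]]
E
python3 - <<'E'
from mod import *
d=mid-foot; L=np.linalg.norm(d); d/=L; print(L,d)
a,n,s=axes(d,np.radians(-8)); c=(mid+foot)/2-d*.12*np.cos(np.radians(8))/2
out=[]
for cam,(x,y,w) in {'top':(130,180,200),'scene':(310,150,160)}.items():
    f,T=shot(cam); im=cv2.cvtColor(f['color'],cv2.COLOR_RGB2BGR)[y:y+int(w*.75),x:x+w]; k=400/w*1.0
    im=cv2.resize(im,(400,300),interpolation=cv2.INTER_CUBIC); b=im.copy()
    for p in wire(np.array([*c,.0506]),a,n,s):
        q=np.array([proj(f,T,i) for i in p])-[x,y]; cv2.polylines(b,[np.int32(q*k)],True,(0,255,0),1)
    out.append(np.hstack([im,b]))
cv2.imwrite('pics/ov1.png',np.vstack(out))
E
```

```text
0.12116179265758657 [-0.20055827 -0.97968177]
```

View pics/ov1.png

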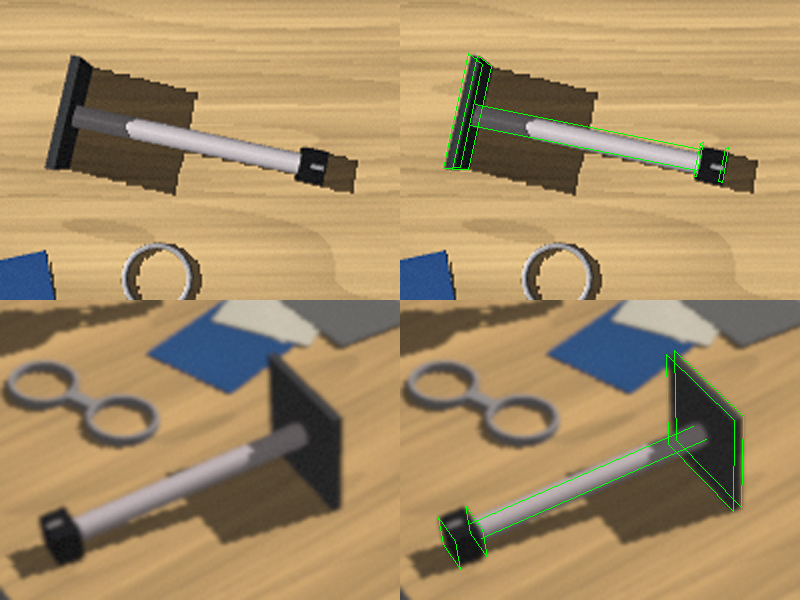

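The crop shows the bare-aluminium stand with the large square dark base. The 240 mm/100 mm model fits its base, post and clip to within about 2 px in both views. That makes it the taller stand. I'll rehearse the raised pose first, then follow the arc back down.

```bash
cat > plan.py <<'E'
from mod import *
from scipy.spatial.transform import Rotation as R
d=(mid-foot)/np.linalg.norm(mid-foot); D=np.array([*d,0]); Z=np.array([0,0,1.])
P0=np.array([*((mid+foot)/2-d*.12*np.cos(np.radians(8))/2),.0506])
a0,n0,s0=axes(d,np.radians(-8)); 
E8=P0+.008*a0+.05*n0   # contact corner (upper edge)
def pose(phi,s=.165,beta=30,lift=0.,sgn=1):
    ph=np.radians(phi); a,n,sd=axes(d,ph)
    if phi<0: F=E8-.008*a-.05*n
    else: F=E8-.008*D-.05*n
    b=np.radians(beta); z=np.cos(b)*n-np.sin(b)*a; y=sd*sgn
    M=np.column_stack([np.cross(y,z),y,z]); g=F+s*a+lift*Z
    return g-.003*z,M
def rows(targets,**k):
    st=robot.get_state(); p=np.array(st['ee_pos']); M=np.array(st['tool_rot']).reshape(3,3)
    print('t',st['time_s'],'p',p.round(4),'q',np.round(st['joint_positions'],1),'F',np.round(st['ft_force'],1),'w',round(st['grip_width'],3))
    for t in targets:
        tp,tM=t if isinstance(t,tuple) else pose(t,**k)
        print(t if not isinstance(t,tuple) else '', 'world',tp.round(3),'xyz',(M.T@(tp-p)*1e3).round(1),'rot',np.degrees(R.from_matrix(M.T@tM).as_rotvec()).round(1))
E
python3 -c "
from plan import *
for sg in(1,-1):
  rows([82,45,-8],lift=.03,sgn=sg)
  print(pose(-8,sgn=sg)[1].round(2).tolist())"
```

```text
t 0.8 p [0.2406 0.4946 0.2533] q [ 52.4  14.8  87.9  -0.   77.2 -11.6] F [ 1.1 -0.2 -0.6] w 1.002
82 world [0.499 0.276 0.202] xyz [-328.3  -83.    51.2] rot [ 34.2 -44.   70.1]
45 world [0.478 0.169 0.185] xyz [-355.5 -189.1   68.4] rot [  9.9 -12.8  75.2]
-8 world [0.459 0.079 0.06 ] xyz [-378.2 -277.9  193.3] rot [-25.   32.2  72.7]
[[0.16, 0.98, 0.12], [0.77, -0.2, 0.6], [0.62, 0.0, -0.79]]
t 0.8 p [0.2406 0.4946 0.2533] q [ 52.4  14.8  87.9  -0.   77.2 -11.6] F [ 1.1 -0.2 -0.6] w 1.002
82 world [0.499 0.276 0.202] xyz [-328.3  -83.    51.2] rot [ 46.9  36.4 -96.3]
45 world [0.478 0.169 0.185] xyz [-355.5 -189.1   68.4] rot [  13.7   10.6 -103.7]
-8 world [0.459 0.079 0.06 ] xyz [-378.2 -277.9  193.3] rot [ -34.5  -26.7 -100.1]
[[-0.16, -0.98, 0.12], [-0.77, 0.2, 0.6], [-0.62, -0.0, -0.79]]
```

```bash
python3 -m pendant '[{"x":-328,"y":-83,"z":20,"ax":34,"ay":-44,"az":70},{"x":-328,"y":-83,"z":20,"ax":34,"ay":-44,"az":70},{"x":-328,"y":-83,"z":20,"ax":34,"ay":-44,"az":70},{"x":-328,"y":-83,"z":20,"ax":34,"ay":-44,"az":70},{"x":-328,"y":-83,"z":20,"ax":34,"ay":-44,"az":70},{"x":-328,"y":-83,"z":51,"ax":34,"ay":-44,"az":70},{"x":-328,"y":-83,"z":51,"ax":34,"ay":-44,"az":70},{"x":-328,"y":-83,"z":51,"ax":34,"ay":-44,"az":70},{"x":-328,"y":-83,"z":51,"ax":34,"ay":-44,"az":70},{"x":-328,"y":-83,"z":51,"ax":34,"ay":-44,"az":70},{"x":-328,"y":-83,"z":51,"ax":34,"ay":-44,"az":70},{"x":-328,"y":-83,"z":51,"ax":34,"ay":-44,"az":70}]'
python3 -c "
from plan import *
rows([82,40,15,-8],lift=.03)"
```

```text
t 0.8 p [0.2406 0.4946 0.2533] q [ 52.4  14.8  87.9  -0.   77.2 -11.6] F [ 1.1 -0.2 -0.6] w 1.002
82 world [0.499 0.276 0.202] xyz [-328.3  -83.    51.2] rot [ 34.2 -44.   70.1]
40 world [0.475 0.156 0.177] xyz [-358.7 -201.9   76. ] rot [ 6.6 -8.5 75.4]
15 world [0.464 0.104 0.124] xyz [-372.  -253.7  129.5] rot [-9.9 12.8 75.2]
-8 world [0.459 0.079 0.06 ] xyz [-378.2 -277.9  193.3] rot [-25.   32.2  72.7]schema error: expected keys x, y, z, ax, ay, az, fingers
```

```bash
python3 -m pendant '[{"x":-328,"y":-83,"z":20,"ax":34,"ay":-44,"az":70,"fingers":1},{"x":-328,"y":-83,"z":20,"ax":34,"ay":-44,"az":70,"fingers":1},{"x":-328,"y":-83,"z":20,"ax":34,"ay":-44,"az":70,"fingers":1},{"x":-328,"y":-83,"z":20,"ax":34,"ay":-44,"az":70,"fingers":1},{"x":-328,"y":-83,"z":20,"ax":34,"ay":-44,"az":70,"fingers":1},{"x":-328,"y":-83,"z":51,"ax":34,"ay":-44,"az":70,"fingers":1},{"x":-328,"y":-83,"z":51,"ax":34,"ay":-44,"az":70,"fingers":1},{"x":-328,"y":-83,"z":51,"ax":34,"ay":-44,"az":70,"fingers":1},{"x":-328,"y":-83,"z":51,"ax":34,"ay":-44,"az":70,"fingers":1},{"x":-328,"y":-83,"z":51,"ax":34,"ay":-44,"az":70,"fingers":1},{"x":-328,"y":-83,"z":51,"ax":34,"ay":-44,"az":70,"fingers":1},{"x":-328,"y":-83,"z":51,"ax":34,"ay":-44,"az":70,"fingers":1}]'
python3 -c "
from plan import *
rows([82,40,15,-8],lift=.03)"
```

```text
time_s: 2.3
ee_pos: [0.4991, 0.2765, 0.2031]
tool_rot: [[0.124, 0.98, -0.155], [0.606, -0.198, -0.771], [-0.786, 0.002, -0.618]]
ft_force: [-0.5, -0.2, -0.5]
grip_width: 0.997
t 2.3 p [0.4991 0.2765 0.2031] q [ 35.7  44.5  64.4 -34.8 110.2  46.8] F [-0.5 -0.2 -0.5] w 0.997
82 world [0.499 0.276 0.202] xyz [0.6 0.4 0.7] rot [ 0.2 -0.2  0. ]
40 world [0.475 0.156 0.177] xyz [-55.6  -0.  112.5] rot [ 0.2 41.8  0.1]
15 world [0.464 0.104 0.124] xyz [-46.7  -0.2 187.6] rot [ 0.1 66.8  0.1]
-8 world [0.459 0.079 0.06 ] xyz [-12.   -0.4 246.7] rot [ 0.1 89.8  0.2]
```

```bash
python3 -m pendant '[{"x":-28,"y":0,"z":56,"ax":0,"ay":11,"az":0,"fingers":1},{"x":-40,"y":0,"z":80,"ax":0,"ay":21,"az":0,"fingers":1},{"x":-50,"y":0,"z":95,"ax":0,"ay":31,"az":0,"fingers":1},{"x":-56,"y":0,"z":112,"ax":0,"ay":42,"az":0,"fingers":1},{"x":-55,"y":0,"z":140,"ax":0,"ay":52,"az":0,"fingers":1},{"x":-47,"y":0,"z":187,"ax":0,"ay":67,"az":0,"fingers":1},{"x":-30,"y":0,"z":220,"ax":0,"ay":76,"az":0,"fingers":1},{"x":-12,"y":0,"z":246,"ax":0,"ay":90,"az":0,"fingers":1},{"x":-12,"y":0,"z":246,"ax":0,"ay":90,"az":0,"fingers":1},{"x":-12,"y":0,"z":246,"ax":0,"ay":90,"az":0,"fingers":1},{"x":-12,"y":0,"z":246,"ax":0,"ay":90,"az":0,"fingers":1}]'
python3 -c "
from plan import *
rows([-8])
f,T=shot('wrist','w1.png')
b=cv2.imread('pics/w1.png')
for p in wire(P0,a0,n0,s0):
    q=np.array([proj(f,T,i) for i in p]); cv2.polylines(b,[np.int32(q)],True,(0,255,0),1)
cv2.imwrite('pics/w1.png',b)
"
```

```text
time_s: 3.68
ee_pos: [0.4597, 0.0786, 0.0604]
tool_rot: [[0.156, 0.98, 0.125], [0.771, -0.2, 0.605], [0.618, 0.002, -0.786]]
ft_force: [0.9, -0.4, 0.3]
grip_width: 1.0
t 3.675 p [0.4597 0.0786 0.0604] q [-31.   25.2 119.9  43.3  58.2 -50.7] F [ 0.9 -0.4  0.3] w 1.0
-8 world [0.459 0.079 0.03 ] xyz [-18.4  -0.7  24.2] rot [ 0.1 -0.2  0.1]
```

View pics/w1.png

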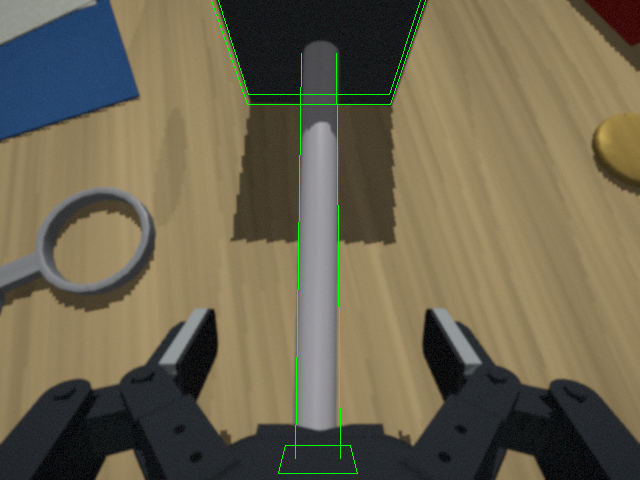

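The wrist view shows the post centred between the pads at column 319. The model overlay sits on the post and base, so I descend and grip.

```bash
python3 -m pendant '[{"x":-9,"y":-0.5,"z":12,"ax":0,"ay":0,"az":0,"fingers":1},{"x":-18,"y":-0.5,"z":24,"ax":0,"ay":0,"az":0,"fingers":1},{"x":-18,"y":-0.5,"z":24,"ax":0,"ay":0,"az":0,"fingers":1},{"x":-18,"y":-0.5,"z":24,"ax":0,"ay":0,"az":0,"fingers":-1},{"x":-18,"y":-0.5,"z":24,"ax":0,"ay":0,"az":0,"fingers":-1},{"x":-18,"y":-0.5,"z":24,"ax":0,"ay":0,"az":0,"fingers":-1},{"x":-18,"y":-0.5,"z":24,"ax":0,"ay":0,"az":0,"fingers":-1},{"x":-18,"y":-0.5,"z":24,"ax":0,"ay":0,"az":0,"fingers":-1},{"x":-18,"y":-0.5,"z":24,"ax":0,"ay":0,"az":0,"fingers":-1}]' 50
python3 -c "
from plan import *
rows([-8,0,7,14,21,28,35,42])"
```

```text
time_s: 4.85
ee_pos: [0.4596, 0.0797, 0.031]
tool_rot: [[0.155, 0.98, 0.125], [0.771, -0.199, 0.605], [0.617, 0.003, -0.787]]
ft_force: [-1.2, -2.4, 5.9]
grip_width: 0.217
t 4.85 p [0.4596 0.0797 0.031 ] q [-30.9  28.8 120.8  45.5  54.9 -54.5] F [-1.2 -2.4  5.9] w 0.217
-8 world [0.459 0.079 0.03 ] xyz [-1.1 -0.4  0.4] rot [ 0.1 -0.1  0.2]
0 world [0.46  0.085 0.053] xyz [ 17.4  -0.3 -13.8] rot [ 0.1 -8.1  0.2]
7 world [0.462 0.092 0.072] xyz [ 35.7  -0.3 -24.7] rot [  0.1 -15.1   0.2]
14 world [0.464 0.102 0.091] xyz [ 55.2  -0.2 -33.3] rot [  0.1 -22.1   0.2]
21 world [0.466 0.114 0.109] xyz [ 75.6  -0.1 -39.5] rot [  0.1 -29.1   0.2]
28 world [0.469 0.128 0.125] xyz [ 96.6  -0.  -43.1] rot [  0.1 -36.1   0.2]
35 world [0.472 0.144 0.139] xyz [117.9   0.  -44.2] rot [  0.1 -43.1   0.1]
42 world [0.476 0.161 0.15 ] xyz [ 1.391e+02  1.000e-01 -4.270e+01] rot [  0.1 -50.1   0.1]
```

```bash
python3 -m pendant '[{"x":9,"y":0,"z":-7.5,"ax":0,"ay":-4,"az":0,"fingers":-1},{"x":18,"y":0,"z":-14,"ax":0,"ay":-8,"az":0,"fingers":-1},{"x":27,"y":0,"z":-19.7,"ax":0,"ay":-11.5,"az":0,"fingers":-1},{"x":36.3,"y":0,"z":-24.9,"ax":0,"ay":-15,"az":0,"fingers":-1},{"x":46,"y":0,"z":-29.5,"ax":0,"ay":-18.5,"az":0,"fingers":-1},{"x":55.8,"y":0,"z":-33.5,"ax":0,"ay":-22,"az":0,"fingers":-1},{"x":66,"y":0,"z":-36.8,"ax":0,"ay":-25.5,"az":0,"fingers":-1},{"x":76,"y":0,"z":-39.5,"ax":0,"ay":-29,"az":0,"fingers":-1},{"x":86.5,"y":0,"z":-41.7,"ax":0,"ay":-32.5,"az":0,"fingers":-1},{"x":97,"y":0,"z":-43.2,"ax":0,"ay":-36,"az":0,"fingers":-1},{"x":97,"y":0,"z":-43.2,"ax":0,"ay":-36,"az":0,"fingers":-1}]'
python3 -c "
from plan import *
rows([28,35,42,49,56,63,70])
out=[]
for c,(x,y,w) in {'scene':(300,100,200)}.items():
    f,T=shot(c); im=cv2.cvtColor(f['color'],cv2.COLOR_RGB2BGR)[y:y+150,x:x+w]
    cv2.imwrite('pics/s2.png',cv2.resize(im,(800,600)))
"
```

```text
time_s: 6.22
ee_pos: [0.4697, 0.1291, 0.1253]
tool_rot: [[0.195, 0.981, 0.012], [0.98, -0.196, 0.035], [0.037, 0.004, -0.999]]
ft_force: [0.6, -2.8, 1.7]
grip_width: 0.219
t 6.225 p [0.4697 0.1291 0.1253] q [  0.8  15.3 107.3   2.4  56.8  10.8] F [ 0.6 -2.8  1.7] w 0.219
28 world [0.469 0.128 0.125] xyz [-1.1 -0.4  0.7] rot [ 0.2 -0.1  0.3]
35 world [0.472 0.144 0.139] xyz [ 15.5  -0.2 -12.7] rot [ 0.3 -7.1  0.3]
42 world [0.476 0.161 0.15 ] xyz [ 33.6  -0.1 -24. ] rot [  0.3 -14.1   0.3]
49 world [0.48 0.18 0.16] xyz [ 52.9   0.1 -32.9] rot [  0.3 -21.1   0.3]
56 world [0.484 0.199 0.167] xyz [ 73.2   0.2 -39.5] rot [  0.3 -28.1   0.2]
63 world [0.488 0.22  0.172] xyz [ 94.2   0.3 -43.5] rot [  0.3 -35.1   0.2]
70 world [0.492 0.241 0.174] xyz [115.4   0.4 -44.9] rot [  0.3 -42.1   0.2]
```

View pics/s2.png

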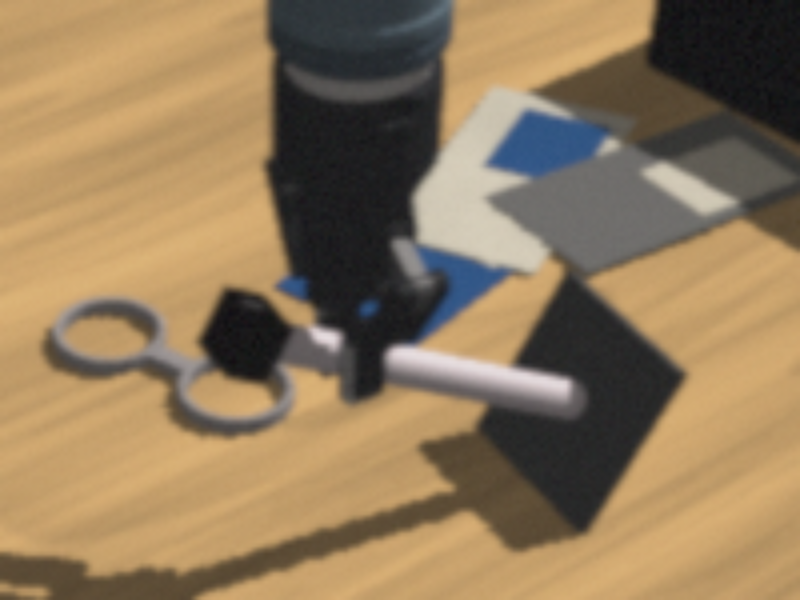

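The stand is held and leaning about 28° above horizontal, with its base's lower edge on the table (crop ~(580,530)). Forces are small, so I continue the arc.

```bash
python3 -m pendant '[{"x":7.5,"y":0,"z":-6.5,"ax":0,"ay":-3.5,"az":0,"fingers":-1},{"x":15.8,"y":0,"z":-12.7,"ax":0,"ay":-7,"az":0,"fingers":-1},{"x":24.5,"y":0,"z":-18.5,"ax":0,"ay":-10.5,"az":0,"fingers":-1},{"x":33.8,"y":0,"z":-24,"ax":0,"ay":-14,"az":0,"fingers":-1},{"x":43.3,"y":0,"z":-28.6,"ax":0,"ay":-17.5,"az":0,"fingers":-1},{"x":53,"y":0,"z":-32.9,"ax":0,"ay":-21,"az":0,"fingers":-1},{"x":63,"y":0,"z":-36.4,"ax":0,"ay":-24.5,"az":0,"fingers":-1},{"x":73.3,"y":0,"z":-39.5,"ax":0,"ay":-28,"az":0,"fingers":-1},{"x":83.6,"y":0,"z":-41.8,"ax":0,"ay":-31.5,"az":0,"fingers":-1},{"x":94.2,"y":0,"z":-43.5,"ax":0,"ay":-35,"az":0,"fingers":-1},{"x":94.2,"y":0,"z":-43.5,"ax":0,"ay":-35,"az":0,"fingers":-1}]'
python3 -c "
from plan import *
rows([63,70,77,84,87,90])"
```

```text
time_s: 7.65
ee_pos: [0.4879, 0.2194, 0.1719]
tool_rot: [[0.166, 0.981, -0.104], [0.823, -0.196, -0.533], [-0.543, 0.002, -0.84]]
ft_force: [0.4, -0.3, 7.5]
grip_width: 0.215
t 7.65 p [0.4879 0.2194 0.1719] q [ 27.5  31.7  82.  -25.2  88.5  44.5] F [ 0.4 -0.3  7.5] w 0.215
63 world [0.488 0.22  0.172] xyz [ 0.2 -0.1 -0.5] rot [ 0.3 -0.1  0.2]
70 world [0.492 0.241 0.174] xyz [ 16.8   0.  -13.8] rot [ 0.3 -7.1  0.1]
77 world [0.496 0.261 0.174] xyz [ 34.9   0.1 -25.1] rot [  0.3 -14.1   0.1]
84 world [0.501 0.282 0.171] xyz [ 54.2   0.2 -34.1] rot [  0.3 -21.1   0.1]
87 world [0.502 0.291 0.169] xyz [ 62.8   0.3 -37.2] rot [  0.3 -24.1   0.1]
90 world [0.504 0.299 0.166] xyz [ 71.6   0.3 -39.8] rot [  0.3 -27.1   0.1]
```

```bash
python3 -m pendant '[{"x":8.2,"y":0,"z":-7,"ax":0,"ay":-3.5,"az":0,"fingers":-1},{"x":16.8,"y":0,"z":-13.8,"ax":0,"ay":-7,"az":0,"fingers":-1},{"x":25.7,"y":0,"z":-19.8,"ax":0,"ay":-10.5,"az":0,"fingers":-1},{"x":34.9,"y":0,"z":-25.1,"ax":0,"ay":-14,"az":0,"fingers":-1},{"x":44.4,"y":0,"z":-30,"ax":0,"ay":-17.5,"az":0,"fingers":-1},{"x":54.2,"y":0,"z":-34.1,"ax":0,"ay":-21,"az":0,"fingers":-1},{"x":62.8,"y":0,"z":-37.2,"ax":0,"ay":-24,"az":0,"fingers":-1},{"x":62.8,"y":0,"z":-37.2,"ax":0,"ay":-24,"az":0,"fingers":-1},{"x":62.8,"y":0,"z":-37.2,"ax":0,"ay":-24,"az":0,"fingers":-1}]'
python3 -c "
from plan import *
rows([87,90])
f,T=shot('scene'); im=cv2.cvtColor(f['color'],cv2.COLOR_RGB2BGR)[60:240,340:580]
cv2.imwrite('pics/s3.png',cv2.resize(im,(800,600)))
"
```

```text
time_s: 8.78
ee_pos: [0.5027, 0.2902, 0.1687]
tool_rot: [[0.107, 0.981, -0.164], [0.536, -0.196, -0.821], [-0.838, 0.0, -0.546]]
ft_force: [2.7, 2.7, 4.7]
grip_width: 0.22
t 8.775 p [0.5027 0.2902 0.1687] q [ 37.3  50.2  61.4 -36.9 112.4  48.3] F [2.7 2.7 4.7] w 0.22
87 world [0.502 0.291 0.169] xyz [ 0.1 -0.3 -0.6] rot [ 0.2 -0.1  0.1]
90 world [0.504 0.299 0.166] xyz [ 7.  -0.3 -6.6] rot [ 0.2 -3.1  0.1]
```

View pics/s3.png

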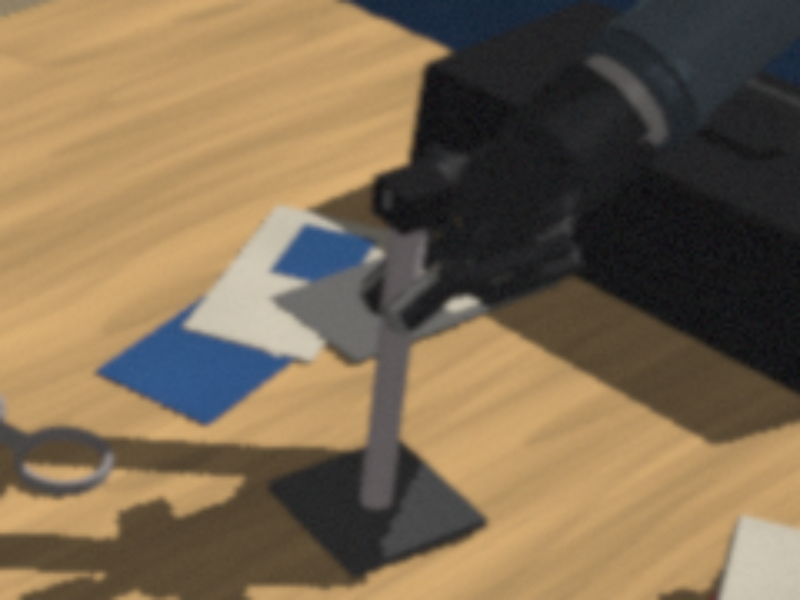

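```bash
python3 -m pendant '[{"x":3.5,"y":0,"z":-3.2,"ax":0,"ay":-1.5,"az":0,"fingers":-1},{"x":6.5,"y":0,"z":-6,"ax":0,"ay":-2.8,"az":0,"fingers":-1},{"x":6.5,"y":0,"z":-6,"ax":0,"ay":-2.8,"az":0,"fingers":-1},{"x":6.5,"y":0,"z":-6,"ax":0,"ay":-2.8,"az":0,"fingers":-0.4},{"x":6.5,"y":0,"z":-6,"ax":0,"ay":-2.8,"az":0,"fingers":0},{"x":6.5,"y":0,"z":-6,"ax":0,"ay":-2.8,"az":0,"fingers":0.5},{"x":6.5,"y":0,"z":-6,"ax":0,"ay":-2.8,"az":0,"fingers":1},{"x":6.5,"y":0,"z":-6,"ax":0,"ay":-2.8,"az":0,"fingers":1},{"x":6.5,"y":0,"z":-6,"ax":0,"ay":-2.8,"az":0,"fingers":1},{"x":6.5,"y":0,"z":-6,"ax":0,"ay":-2.8,"az":0,"fingers":1}]'
python3 -m pendant '[{"x":0,"y":0,"z":-20,"ax":0,"ay":0,"az":0,"fingers":1},{"x":0,"y":0,"z":-45,"ax":0,"ay":0,"az":0,"fingers":1},{"x":0,"y":0,"z":-70,"ax":0,"ay":0,"az":0,"fingers":1},{"x":0,"y":0,"z":-100,"ax":0,"ay":0,"az":0,"fingers":1},{"x":0,"y":0,"z":-100,"ax":0,"ay":0,"az":0,"fingers":1},{"x":0,"y":0,"z":-100,"ax":0,"ay":0,"az":0,"fingers":1},{"x":0,"y":0,"z":-100,"ax":0,"ay":0,"az":0,"fingers":1}]'
python3 - <<'E'
from mod import *
for c in ('scene','top'):
    f,T=shot(c,c+'4.png')
    for l in ['tall_mid','tall_foot','short_mid']:
        for r in robot.pinpoint(c,l): print(c,l,r['confidence'],(T@np.append(r['xyz'],1))[:3].round(3))
a=cv2.imread('pics/scene4.png')[60:360,220:620]; b=cv2.imread('pics/top4.png')[150:450,60:460]
cv2.imwrite('pics/f4.png',np.hstack([a,b]))
E
```

```text
time_s: 10.07
ee_pos: [0.5043, 0.2986, 0.1667]
tool_rot: [[0.099, 0.981, -0.169], [0.495, -0.196, -0.846], [-0.863, 0.0, -0.505]]
ft_force: [-0.0, 0.7, -1.0]
grip_width: 1.0
time_s: 10.95
ee_pos: [0.5212, 0.3823, 0.2167]
tool_rot: [[0.098, 0.98, -0.17], [0.494, -0.197, -0.847], [-0.864, -0.001, -0.504]]
ft_force: [0.8, -0.2, -0.1]
grip_width: 1.002
scene tall_mid 0.8 [ 0.336 -0.306  0.033]
scene tall_mid 0.6 [0.504 0.294 0.12 ]
scene tall_foot 0.84 [ 0.456 -0.325  0.048]
scene tall_foot 0.83 [0.505 0.296 0.   ]
scene short_mid 0.83 [ 0.506 -0.152  0.028]
top tall_mid 0.85 [ 0.34  -0.309  0.027]
top tall_mid 0.72 [0.504 0.295 0.122]
top tall_foot 0.64 [ 0.461 -0.325  0.052]
top tall_foot 0.63 [ 0.503  0.295 -0.003]
top short_mid 0.86 [ 0.506 -0.149  0.021]
```

View pics/f4.png

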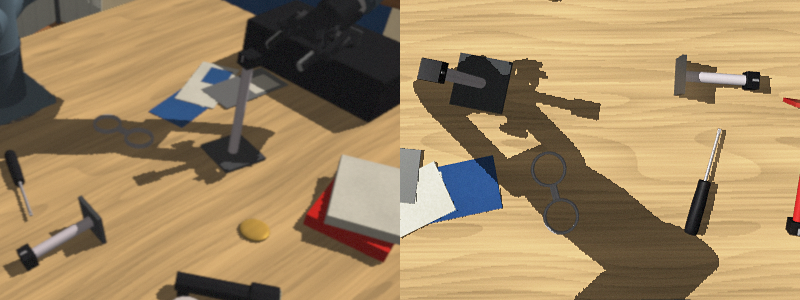

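The taller stand is upright at (235,150) in the left half and the shorter one hasn't moved. The gripper is close to the box in this view, so I raise it clear before handing in.

```bash
python3 -m pendant '[{"x":-26,"y":0,"z":-15,"ax":0,"ay":0,"az":0,"fingers":1},{"x":-52,"y":0,"z":-30,"ax":0,"ay":0,"az":0,"fingers":1},{"x":-52,"y":0,"z":-30,"ax":0,"ay":0,"az":0,"fingers":1},{"x":-52,"y":0,"z":-30,"ax":0,"ay":0,"az":0,"fingers":1}]'
python3 - <<'E'
from mod import *
f,T=shot('scene')
for l in ['tall_mid','tall_foot','short_mid']:
    for r in robot.pinpoint('scene',l): print(l,r['confidence'],(T@np.append(r['xyz'],1))[:3].round(3))
print(robot.sign_off())
E
```

```text
time_s: 11.85
ee_pos: [0.5212, 0.3827, 0.2766]
tool_rot: [[0.099, 0.981, -0.169], [0.495, -0.196, -0.846], [-0.863, -0.0, -0.505]]
ft_force: [-0.5, 0.3, 0.4]
grip_width: 1.004
tall_mid 0.85 [0.503 0.296 0.119]
tall_mid 0.79 [ 0.34  -0.307  0.032]
tall_foot 0.75 [ 0.455 -0.326  0.051]
tall_foot 0.66 [0.508 0.294 0.005]
short_mid 0.84 [ 0.508 -0.15   0.028]
the job is handed in; nothing more can be done
None
```

The taller stand is standing upright by itself on its base, and I handed the job in at about 12 s of the 38 s allowed. I gripped its post, tipped it up about the edge of its base, let go almost upright, and backed the gripper away.

- **Taller stand:** the last camera reading put its midpoint at (0.503, 0.296, 0.119) and its foot at (0.508, 0.294, 0.005). That is a lean of about 0.05 rad, within the roughly 4 mm error of the readings. The readings just before, from both cameras, put it 0.02 rad or less off vertical.
- **Shorter stand:** it was found within 2 mm of where it started.
- **Robot:** the gripper was open and about 0.1 m clear of the stand. The force at the wrist was near zero.

The point finder kept reporting the red look-alike as the taller stand too. I left it alone, and its position did not change. No check failed.

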